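# Pull the dust extractor's filter and hold it over the dust tray

## Task

Shut the bench dust extractor's slide gate by pushing its grip all the way to the far end of its track, then lift the hinged cover flap until it stands upright, and draw the filter plate hidden beneath it straight out by its tab. Finish while still holding the filter in the gripper, upright and still, over the middle of the steel dust tray, about a hand's breadth (10 cm) above it and clear of tray and extractor, with the gate still shut and the flap still standing open. Leave the glue bottle, the wood offcut and the hammer where they are.

Things in the scene. Friction and masses are not known exactly. Their poses are not given: they have to be found in the camera images.
- unit: Bench dust extractor, grey metal, fixed; 180 mm in its x, 270 mm in its y. Origin: centre of its underside; x points away from its front, y to its left; turned by up to 0.3 rad. Left part: filter bay (180 x 180 mm, 130 mm high, 5 mm walls and floor, centre y = +45 mm) under the flap. Right part: motor deck (90 mm wide, 90 mm high, centre y = -90 mm), hose port out 35 mm on its far side.
- gate (a joint): Slide gate, in m: 0 = fully open (grip at the near end of the track), 0.09 = fully shut (far end). Moves along the extractor's +x as it grows. Friction about 1.5 N; stays where it is left. Starts between 0 and 0.045.
- gate_top (a point): Centre of the top face of the gate's black grip, a block 20 mm along the track (extractor's x), 28 mm across it and 40 mm high, on an aluminium track (40 mm wide, 14 mm high) on top of the motor deck; its top is 144.5 mm above the bench.
- flap (a joint): Hinge angle of the cover flap in rad: 0 = closed, lying level; 1.57 = upright; stops at 1.8. A stiff hinge: the flap (250 g) stays at whatever angle it is left; lifting it at the handle takes about 4 N.
- flap_handle (a point): Centre of the flap handle's bar: round, 10 mm thick, 100 mm long, parallel to the extractor's y, on two end posts, its centre line 40 mm above the flap's top face. The flap is a steel sheet 176 x 180 x 6 mm. With the flap closed the bar lies 155 mm nearer the front than the hinge and 46 mm above it; it swings about the hinge. The flap's front edge is 23 mm beyond the bar.
- flap_hinge (a point): Middle of the flap's hinge line, on the far (+x) rim of the filter bay, 130.5 mm above the bench. The hinge line is parallel to the extractor's y.
- filter_mid (a point): Centre (half-way up) of the loose filter plate, about 200 g: aluminium frame with pleated paper faces, 120 mm wide (its y), 16 mm thick (its x), 115 mm high with its tab (its z, up). It stands on the bay floor hidden under the flap, its axes along the extractor's, at x = -10, y = +45 mm of the extractor, side edges in U-shaped guides 65 mm high with 2.5 mm play.
- filter: The same filter plate; the origin is the centre of its lower edge, 57.5 mm below its centre.
- filter_tab (a point): Centre of the filter plate's tab, the place to grip: 50 mm wide (its y), 35 mm high, 16 mm thick (its x, flush with the frame). It lies 97.5 mm above the plate's lower edge; the tab's top is 10 mm below the closed flap.
- tray: Dust tray: open steel tray fixed to the bench, 180 x 180 mm, 30 mm high, walls and floor 4 mm. Origin: centre of its underside, on the bench. It stands to the left or to the right of the extractor.
- glue: Bystander: white glue bottle, 56 mm in diameter, 160 mm high, standing on the bench beyond the work. Origin: centre of its underside.
- offcut: Bystander: wood offcut 120 x 45 x 30 mm lying on the bench beyond the work. Origin: centre of its underside.
- hammer: Bystander: hammer, about 260 mm long, lying on the bench right of the work. Origin: under its middle.

How it is judged:
By the outcome, as a careful person would: the job done as asked, in the order asked, and still so for the second after the job is handed in, while the arm keeps its last pose, push and grip.
It also fails if it takes over 69 s, if anything falls off the work surface, if the arm or the gripper's body presses on something with over 40 N, if the wrist force passes 120 N, or if a joint passes its speed limit or range.

## Robot

A 6-joint arm with a two-finger parallel gripper is mounted at the origin on the work surface. World frame = base frame: x ahead of the robot, y to its left, z up, the work surface at z = 0. Lengths are in m, angles in rad, forces in N, time in s.
With the tool pointing down it reaches from about 0.325 to 0.775 m from the base axis. Payload 5.5 kg.
Tool frame: the origin (TCP) lies between the finger pads; the fingertips stand 8 mm ahead of it and the grasp point (between the pads) lies 11 mm behind it (tcp_to_tips is the distance from the TCP to the fingertips, in m); z points along the fingers, y is the line along which they close (so a half turn about z gives the same grasp; the last joint's range is limited). The gripper opens to 88 mm and grips with 3 to 60 N. Pads are 20 mm wide; open, the fingers measure 115 mm over their backs; the gripper's body (75 mm by 178 mm) begins 61 mm behind the grasp point.
Start: joints at [-1.214, 0.091, 1.231, -0, 1.82, -0.057], TCP at [0.241, -0.549, 0.231] pointing down, gripper open.
Joint ranges: [-2.87, 2.87], [-0.86, 2.18], [0.17, 2.46], [-1.51, 4.65], [0.06, 2.69], [-2.65, 2.65]. Speed limits (rad/s): [2.57, 2.57, 3.01, 3.14, 3.14, 3.14].

## Interface

Orientations are given as a unit quaternion [w, x, y, z].
In Python, from bench import * gives the robot as it stands. Calls block until the motion is done:
- move_to(position, orientation): joint-space move of the TCP to a pose.
- move_l(position, speed=0.15, orientation=None): straight line of the TCP; orientation=None keeps the orientation; speed is the mean speed in m/s.
- movej(angles): joint-space move.
- gripper_open() and close(): open the fingers fully, or close them until they stop; the grip force is fixed at half the most.
- hold(seconds).
- inverse_kinematics(position, orientation): joint angles nearest the present ones, or None.
- state(): the state.
- get_image(name): name is "scene" or "top" or "wrist"; returns a dict with "frame" (420x560x3 uint8, blue, green, red), "depth" (420x560 float32, m along the optical axis (not along the pixel's ray), 0 where there is no reading), "camera_matrix" (3x3 intrinsics, pixels), "view" (4x4, takes a point from world to camera coordinates). Camera axes: x right, y up, looking along -z (the intrinsics and any distortion apply to the point x, -y, -z); pixel columns grow to the right and rows downward; lengths in m; the calibration is good to about 2 mm. The wrist camera is an equidistant fisheye: a pixel r from the principal point sees the ray r / f radians off the axis. A picture is of the moment at which its call begins.
A pose or a line that the arm cannot do raises IKError and nothing moves.
- job_done(): hands the job in; it is judged then, once.
The state is a dict: "time": time; "joint_pos": joint angles; "dq": joint speeds; "joint_torque": joint torques, N m; "ee_pos": TCP position; "ee_rot": TCP orientation; "ft_force": force on the tool from outside, world axes, zero at the start; "moment": the same for the moment, N m; "finger_gap": finger opening in m; "finger_force": force on a finger pad.
Only numpy, scipy, OpenCV 4.12 (cv2) and the standard library are available. Lean on these libraries where they do the work, as an engineer would, in place of code of your own. Each camera call takes 0.05 s, during which the arm holds its last target. There are 200 camera calls.

## Working session

There is one attempt and no reset: what is moved stays moved. The work goes in short steps, each a Python script; the robot and the scene stay as the last script left them, time stands still between calls to the robot, and variables do not carry over. Pictures are saved under pics/ and viewed, at most 10 in all, crops included, and the job is handed in when it is done.

```bash
ls; mkdir -p pics; python3 - <<'E'
from bench import *
import cv2,numpy as np
for n in("top","scene"):
    d=get_image(n);cv2.imwrite(f"pics/{n}0.png",d["frame"]);np.savez(f"pics/{n}0.npz",**d)
    print(n,d["camera_matrix"],d["view"])
s=state();print(s["time"],s["ee_pos"],s["ee_rot"])
E
```

```text
pics
top [[451.98552664   0.         277.93725397]
 [  0.         451.98552664 215.34573193]
 [  0.           0.           1.        ]] [[ 0.02262556 -0.99970166 -0.0092022  -0.1323218 ]
 [ 0.99173823  0.0212809   0.12650065 -0.60860332]
 [-0.12626708 -0.01198832  0.99192384 -1.14529835]
 [ 0.          0.          0.          1.        ]]
scene [[520.32462931   0.         274.75658595]
 [  0.         520.32462931 213.16691612]
 [  0.           0.           1.        ]] [[ 0.8787473   0.47725457  0.00559163 -0.48457444]
 [-0.35795349  0.65124378  0.66914186  0.20993655]
 [ 0.3157095  -0.59000815  0.74311365 -1.56240632]
 [ 0.          0.          0.          1.        ]]
0.1 [ 0.24117735 -0.5490964   0.22961032] [-8.93714300e-04  9.78669243e-01  2.05440251e-01 -1.27904734e-04]
```

View pics/top0.png

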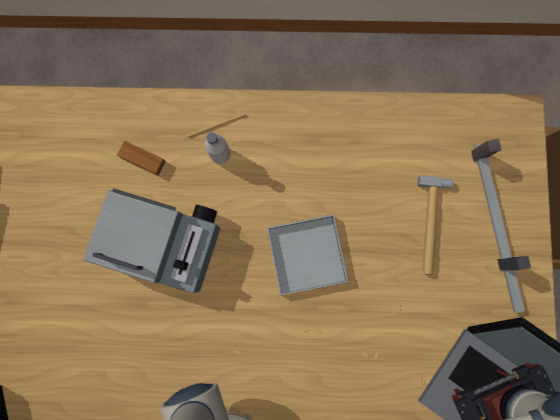

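View pics/scene0.png

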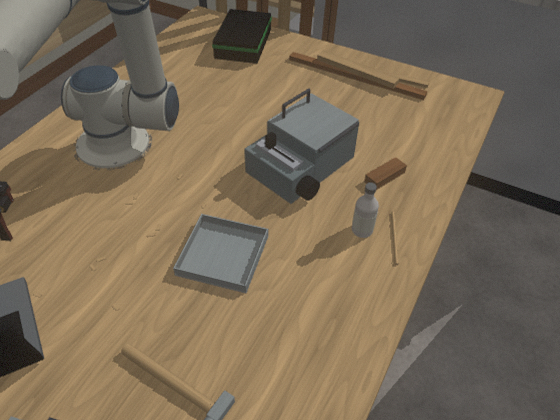

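The top picture shows the extractor at about (155,240) with its handle at (118,262), the gate grip at (181,265), and the tray at (308,255) to its right. I'll enlarge it for corner readings.

```bash
python3 - <<'E'
import cv2,numpy as np
f=np.load("pics/top0.npz")["frame"]
c=cv2.resize(f[180:305,75:235],None,fx=5,fy=5,interpolation=cv2.INTER_CUBIC)[:600]
cv2.imwrite("pics/crop1.png",c)
E
```

```text
(no output)
```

View pics/crop1.png

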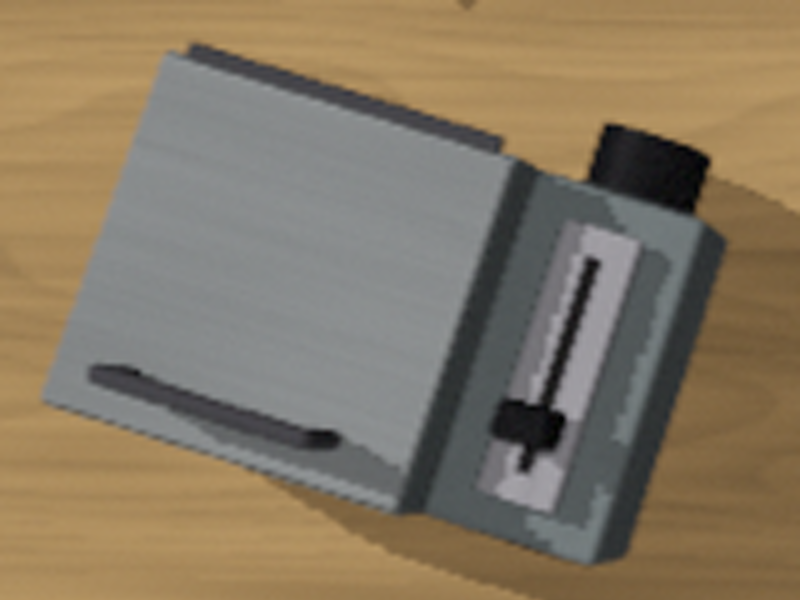

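The crop shows the flap corners at (165,52), (515,157), (400,512), (45,402). The handle's ends are at (92,373) and (335,440), and the grip's top is at (530,422).

```bash
cat > h.py <<'E'
import numpy as np, cv2
from scipy.optimize import least_squares
def ray(d,u,v):
    K=d["camera_matrix"];V=d["view"];R=V[:3,:3];t=V[:3,3]
    r=np.array([(u-K[0,2])/K[0,0],-(v-K[1,2])/K[1,1],-1.])
    return -R.T@t, R.T@r
def atz(d,u,v,z):
    c,r=ray(d,u,v); return c+r*(z-c[2])/r[2]
def cam(d,u,v):
    c,r=ray(d,u,v); return c+r*float(d["depth"][int(round(v)),int(round(u))])
def U2W(p,q):  # pose (x,y,yaw), unit point
    c,s=np.cos(p[2]),np.sin(p[2]); q=np.atleast_2d(q)
    return np.c_[p[0]+c*q[:,0]-s*q[:,1],p[1]+s*q[:,0]+c*q[:,1]]
E
python3 - <<'E'
from h import *
d=np.load("pics/top0.npz")
px=lambda c:(c[0]/5-.4+75,c[1]/5-.4+180)
obs=[((165,52),(.088,.135),.1365),((515,157),(.088,-.045),.1365),((400,512),(-.088,-.045),.1365),((45,402),(-.088,.135),.1365),((598,563),(-.09,-.135),.09),((92,373),(-.065,.095),.1765),((335,440),(-.065,-.005),.1765)]
W=np.array([atz(d,*px(o[0]),o[2])[:2] for o in obs]);Q=np.array([o[1] for o in obs])
r=least_squares(lambda p:(U2W(p,Q)-W).ravel(),[.55,.15,-.2])
print(r.x,np.round(r.fun.reshape(-1,2)*1e3,1))
p=r.x
g=atz(d,*px((530,422)),.1445)
c,s=np.cos(p[2]),np.sin(p[2]);e=g[:2]-p[:2];print("grip",g,"unit",c*e[0]+s*e[1],-s*e[0]+c*e[1])
for q in[(300,250),(530,422),(215,405)]: print(cam(d,*px(q)))
T=[(270,229),(334,217),(347,281),(281,294)]
T=np.array([atz(d,*t,.03)[:2] for t in T]);print(T,T.mean(0))
E
```

```text
[ 0.53165298  0.18657021 -0.26256   ] [[-0.2 -0.1]
 [ 0.8 -1.3]
 [ 0.9 -1.4]
 [-0.2  0.2]
 [-0.6 -2. ]
 [-1.3 -6.2]
 [ 0.7 10.8]]
grip [0.47752385 0.10622164 0.1445    ] unit -0.03141928115466949 -0.09164433543680194
[0.55690965 0.22198181 0.13810256]
[0.47746973 0.10538981 0.14821038]
[0.48146944 0.24237922 0.18041701]
[[ 0.57580646 -0.09875356]
 [ 0.61117312 -0.26639298]
 [ 0.44521235 -0.30110565]
 [ 0.40815438 -0.1313    ]] [ 0.51008658 -0.19938805]
```

```bash
cat >> h.py <<'E'
from bench import *
P=np.array([.5317,.1866,-.2626])
def Q(a): return np.array([0,np.cos(a/2),np.sin(a/2),0])   # tool down, tool x at heading a
def W(x,y,z): return np.r_[U2W(P,(x,y))[0],z]
def bar(th):
    r=np.hypot(.155,.046);b=np.arctan2(.046,-.155)-th
    return W(.09+r*np.cos(b),.045,.1305+r*np.sin(b))
E
python3 - <<'E'
from h import *
y=P[2]
for a in(y+np.pi/2,y-np.pi/2):
  for th in(0,.8,1.57):
    print(a,th,inverse_kinematics(bar(th)+[0,0,.0],Q(a)))
  print(inverse_kinematics(bar(1.5)+[.02,0,.08],Q(a)), inverse_kinematics([.51,-.2,.24],Q(a)))
close()
move_to(W(-.08,-.09,.25),Q(y)); move_l(W(-.08,-.09,.126))
d=get_image("wrist");cv2.imwrite("pics/w1.png",d["frame"])
s=state();print(s["time"],s["ee_pos"],W(-.08,-.09,.126),s["ft_force"],s["joint_pos"],s["finger_gap"])
E
```

```text
1.3081963267948966 0 [ 4.11650088e-01 -7.38055472e-02  1.49211551e+00 -4.44089210e-16
  1.72328269e+00  6.74250088e-01]
1.3081963267948966 0.8 [ 3.28639356e-01  1.10183802e-01  1.13376368e+00 -4.44089210e-16
  1.89764517e+00  5.91239356e-01]
1.3081963267948966 1.57 [ 2.32654775e-01  4.11958208e-01  7.58813631e-01 -4.44089210e-16
  1.97082082e+00  4.95254775e-01]
[ 2.33492402e-01  5.52325868e-01  4.18596456e-01 -4.44089210e-16
  2.17067033e+00  4.96092402e-01] [-4.35831615e-01 -4.75195934e-02  1.35472313e+00 -4.44089210e-16
  1.83438912e+00 -1.73231615e-01]
-1.8333963267948965 0 [ 4.11650088e-01 -7.38055472e-02  1.49211551e+00 -4.44089210e-16
  1.72328269e+00 -2.46734257e+00]
-1.8333963267948965 0.8 [ 3.28639356e-01  1.10183802e-01  1.13376368e+00 -4.44089210e-16
  1.89764517e+00 -2.55035330e+00]
-1.8333963267948965 1.57 None
None None
4.9417 [0.4317546  0.12054189 0.12741949] [0.43107923 0.12045274 0.126     ] [ 0.66155848 -0.12645108 -0.01095904] [ 1.96361201e-01 -3.25389888e-01  1.79764843e+00 -3.13273106e-05
  1.66709592e+00  2.02981008e+00] 0.0004162854691105036
```

View pics/w1.png

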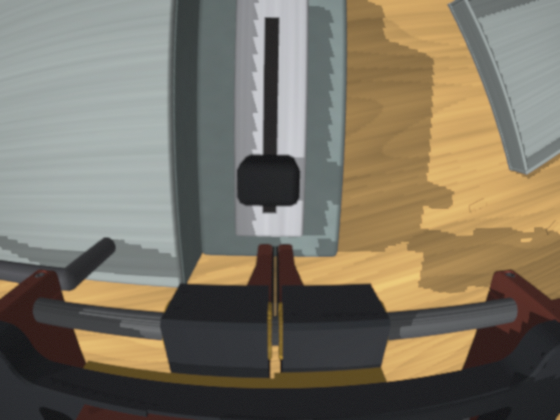

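The wrist picture shows the closed fingers, tips at (275,250), lined up with the track slot at x≈270 just short of the grip at (268,180). Next I push, watching the force.

```bash
python3 - <<'E'
from h import *
ux=np.array([np.cos(P[2]),np.sin(P[2])])
move_l(W(-.055,-.09,.126),.08)
for x in list(np.arange(-.035,.011,.015))+list(np.arange(.013,.045,.003)):
    move_l(W(x,-.09,.126),.06); s=state(); f=s["ft_force"][:2]@ux
    print(round(x,3),np.round(f,1),np.round((s["ee_pos"][:2]-P[:2])@ux,4))
    if f<-9: break
hold(.2)
move_l(W(x-.03,-.09,.126),.1)
d=get_image("wrist");cv2.imwrite("pics/w2.png",d["frame"])
move_l(W(x-.03,-.09,.25),.2); gripper_open()
print(state()["time"])
E
```

```text
-0.035 0.8 -0.0347
-0.02 -0.9 -0.0196
-0.005 0.4 -0.0045
0.01 -1.0 0.0105
0.013 -0.4 0.0132
0.016 -0.5 0.0162
0.019 -0.6 0.0192
0.022 -0.2 0.0223
0.025 -8.5 0.0234
0.028 -20.5 0.0238
11.425
```

View pics/w2.png

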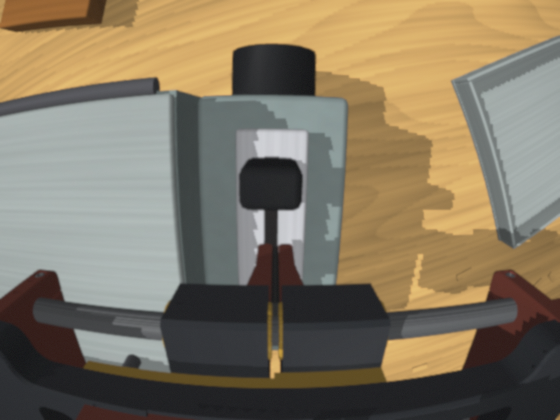

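The gate met its stop just where it should (grip at the far end of the track, (270,185)). Now the flap.

```bash
python3 - <<'E'
from h import *
q=Q(P[2]+np.pi/2); off=np.array([0,0,-.004])
move_to(bar(0)+[0,0,.08],q); move_l(bar(0)+off,.15); close()
s=state();print(s["time"],s["finger_gap"],s["ft_force"])
for th in np.arange(.15,1.51,.15):
    move_l(bar(th)+off,.12); s=state(); print(round(th,2),np.round(s["ft_force"],1),np.round(s["ee_pos"]-bar(th)-off,4),round(s["finger_gap"],4))
    if np.linalg.norm(s["ft_force"])>35: break
print(s["time"])
d=get_image("scene");np.savez("pics/s1.npz",**d);cv2.imwrite("pics/s1.png",cv2.resize(d["frame"][60:260,200:420],None,fx=3,fy=3,interpolation=cv2.INTER_CUBIC))
E
```

```text
14.5 0.00899093731788706 [ 5.35694904 -0.207842   -2.33872003]
0.15 [ 5.4 -0.9 -2.5] [ 0.0012 -0.0005 -0.    ] 0.0094
0.3 [ 3.5 -1.9 -4.4] [ 0.0004 -0.0005 -0.0003] 0.0089
0.45 [-0.3 -4.  -0.4] [-0.0003 -0.0004 -0.0001] 0.0093
0.6 [-3.7 -6.4  2.4] [-0.0008 -0.0005  0.0007] 0.009
0.75 [-5.1 -5.6  5.9] [-0.001  -0.0007  0.0018] 0.0092
0.9 [-4.  -4.6  5.5] [-0.0006 -0.0004  0.0022] 0.0092
1.05 [-2.5 -4.1  6. ] [-0.0002 -0.0003  0.0023] 0.0094
1.2 [-1.  -3.5  5.9] [ 0.0001 -0.0003  0.0024] 0.0092
1.35 [ 1.  -4.   6.1] [ 0.0005 -0.0003  0.0024] 0.0091
1.5 [ 2.1 -4.4  5.5] [ 0.0009 -0.0005  0.0021] 0.009
18.0
```

View pics/s1.png

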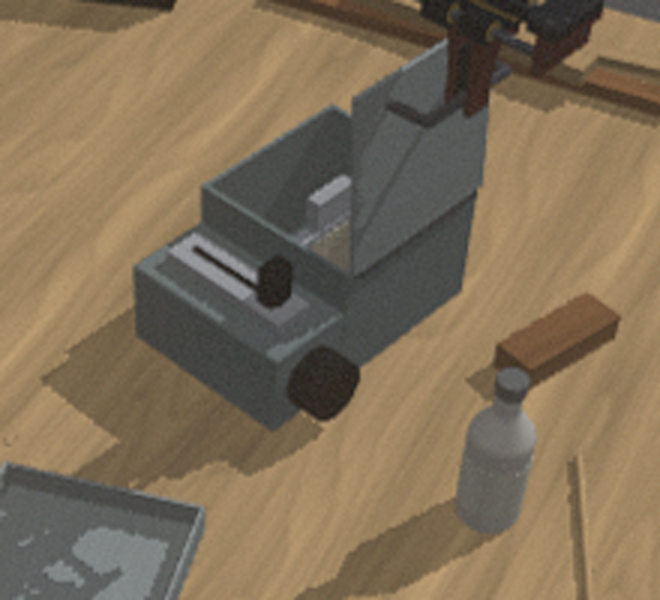

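Flap is near 1.5 rad with the bar in the grip. I go slightly past upright because the opening inner finger will nudge the flap back, then release and check.

```bash
python3 - <<'E'
from h import *
off=np.array([0,0,-.004])
for th in(1.6,1.7): move_l(bar(th)+off,.12)
print(state()["ft_force"]); gripper_open(); 
ux=np.array([np.cos(P[2]),np.sin(P[2]),0])
p=bar(1.7)+off
move_l(p+.010*ux,.1); print(state()["ft_force"]); move_l(p+.010*ux+[0,0,.09],.2)
s=state();print(s["time"],s["ft_force"])
# move over filter, high: back over flap top
move_l(W(-.01,.045,.40),.3)
d=get_image("top");np.savez("pics/t2.npz",**d)
e=get_image("scene");np.savez("pics/s2.npz",**e)
w=get_image("wrist")["frame"]
c=cv2.resize(e["frame"][60:210,230:390],None,fx=2.5,fy=2.5,interpolation=cv2.INTER_CUBIC)
w=cv2.resize(w,(400,300)); cv2.imwrite("pics/m2.png",np.hstack([c[:300],w[:300]]) if c.shape[0]>=300 else c)
print(state()["time"])
E
```

```text
[ 2.02321076 -6.21784688  4.13541387]
[0.76698767 0.75017954 0.30360882]
20.7333 [-0.19059494  0.2065803  -0.05767116]
21.7167
```

View pics/m2.png

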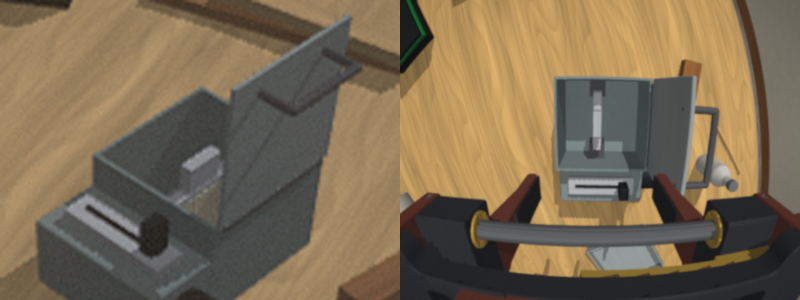

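The flap stands about upright, the tab shows at (203,155) in the left crop, and the gate is shut. I measure the flap's angle from the depth of its face and the tab from both cameras.

```bash
python3 - <<'E'
from h import *
e=np.load("pics/s2.npz");e={k:e[k] for k in e}
px=lambda c:(c[0]/2.5-.3+230,c[1]/2.5-.3+60)
pts=[]
for c in[(x,y) for x in range(245,316,5) for y in range(120,201,5)]:
    if y_ok:=(c[1]>150 or c[0]<258) and c[1]<205-(c[0]-240)*.4: 
        u,v=px(c); pts.append(cam(e,u,v))
pts=np.array(pts);m=pts.mean(0);n=np.linalg.svd(pts-m)[2][2]; c,s=np.cos(P[2]),np.sin(P[2])
nu=np.array([c*n[0]+s*n[1],-s*n[0]+c*n[1],n[2]]);nu*=np.sign(nu[0]);print(len(pts),"normal unit",nu,"theta",np.arctan2(nu[0],nu[2]),"rms",np.std((pts-m)@n))
d0=pts[:,:2]-P[:2];print("face x",np.percentile(c*d0[:,0]+s*d0[:,1],[5,50,95]))
V,K=e["view"],e["camera_matrix"]
def pr(w): q=V[:3,:3]@w+V[:3,3]; return np.array([K[0,0]*q[0]/-q[2]+K[0,2],-K[1,1]*q[1]/-q[2]+K[1,2]])
for th in(1.45,1.57,1.7):
  r=.178;b=np.pi-th;nx,nz=np.sin(th),np.cos(th)
  print(th,[np.round((pr(W(.09+r*np.cos(b)+.006*nx,y,.1305+r*np.sin(b)+.006*nz))+.3-[230,60])*2.5) for y in(-.045,.135)])
t=atz(e,*px((203,156)),.120);d0=t[:2]-P[:2];print("tab",t,cam(e,*px((203,156))),"unit",c*d0[0]+s*d0[1],-s*d0[0]+c*d0[1])
E
```

```text
129 normal unit [ 0.99968268 -0.00689699 -0.02422755] theta 1.5950268191303143 rms 0.0015925585179651528
face x [0.09315605 0.09592743 0.09836112]
1.45 [array([215.,  80.]), array([332.,   4.])]
1.57 [array([233.,  89.]), array([349.,  12.])]
1.7 [array([252., 101.]), array([368.,  23.])]
tab [0.53607983 0.23701767 0.12      ] [0.53312129 0.24389046 0.11416705] unit -0.008858359858345953 0.04982623555733737
```

Flap at about 1.58 rad, tab where it should be. Now grip and draw it out.

```bash
python3 - <<'E'
from h import *
x,y=-.011,.045
move_l(W(x,y,.2),.25); move_l(W(x,y,.095),.1)
s=state();print(s["ft_force"]); close(); s=state();print(s["time"],s["finger_gap"],s["finger_force"],s["ft_force"])
if .012<s["finger_gap"]<.02:
    move_l(W(x,y,.17),.08); print(state()["ft_force"]); move_l(W(x,y,.32),.15)
    hold(.3); s=state();print(s["time"],s["ft_force"],s["finger_gap"])
    e=get_image("scene");np.savez("pics/s3.npz",**e);cv2.imwrite("pics/s3.png",e["frame"])
E
```

```text
[ 0.55658116  0.24369118 -0.08580192]
24.9667 0.01583192356267279 29.965405762195587 [ 2.8182559   0.41917667 -1.73097515]
[-0.77709657  0.7235817  -2.57166798]
27.5083 [-0.15031678 -0.61291291 -2.41702477] 0.016010216145565578
```

View pics/s3.png

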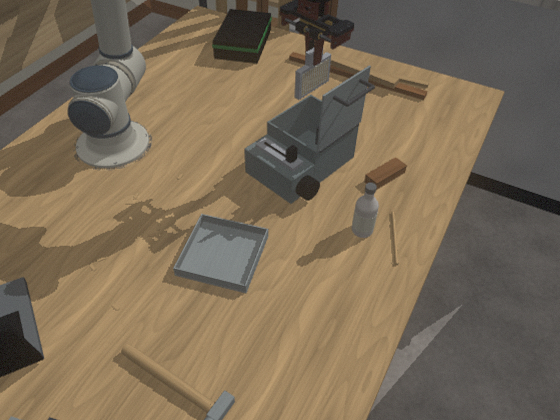

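The filter hangs upright, clear above the bay (at (315,75)). The flap is upright and the gate shut. Carry it to the tray.

```bash
python3 - <<'E'
from h import *
move_l(W(-.05,.045,.32),.15)
move_l([.51,-.2,.32],.2); move_l([.51,-.2,.215],.1); hold(1.0)
s=state();print(s["time"],s["ee_pos"],s["ee_rot"],s["ft_force"],s["finger_gap"],abs(s["dq"]).max())
e=get_image("scene");t=get_image("top");np.savez("pics/t4.npz",**t);np.savez("pics/s4.npz",**e)
cv2.imwrite("pics/m4.png",np.hstack([cv2.resize(e["frame"][60:310,130:380],(400,400)),cv2.resize(t["frame"][120:320,80:280+80],(400,400))[:, :400]]))
E
```

```text
32.5333 [ 0.51000544 -0.19997743  0.21498552] [-3.76921925e-06  7.93573489e-01  6.08474418e-01 -1.49358064e-05] [-0.2263394  -0.02414748 -2.51597722] 0.01577388321935322 0.0011800278147789027
```

View pics/m4.png

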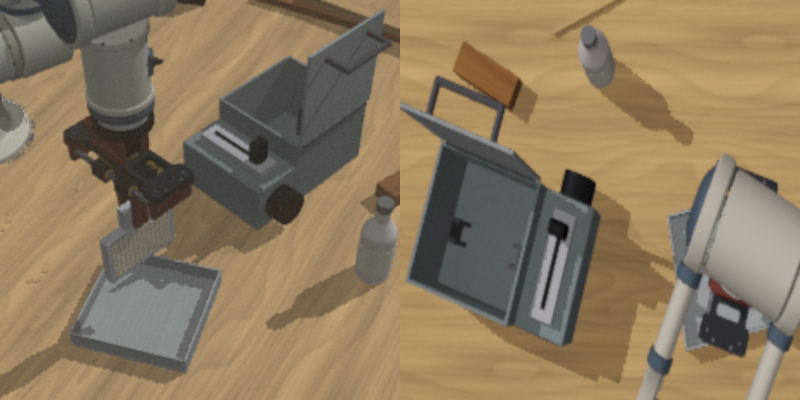

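The filter hangs upright and still over the tray (lower edge around (140,260) in the left crop). The flap is upright, the gate is shut, and the offcut and glue bottle are untouched.

```bash
python3 -c "
from bench import *
print(job_done())"
```

```text
the job is handed in; nothing more can be done
None
```

I handed the job in at about 33 s: the gate is shut, the flap stands at about 1.58 rad, and the filter is held upright and still over the tray's middle, its lower edge about 9.5 cm above the rim by arm position.

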